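# Line up the quarter-turn fastener and hold the gearbox access panel shut

## Robot

A 7-joint arm with a two-finger parallel gripper is mounted at the origin on a cart in front of the work surface, level with it; the furniture and walls round the work are solid. World frame = base frame: x ahead of the robot, y to its left, z up, the work surface at z = 0. Lengths are in m, angles in rad, forces in N, time in s.
With the tool pointing down it reaches from about 0.35 to 0.9 m from the base axis. Payload 8.1 kg.
Tool frame: the origin (TCP) lies at the very end of the fingers, on their centre line; the grasp point (between the pads) lies 19 mm behind it; z points along the fingers, y is the line along which they close (so a half turn about z gives the same grasp; the last joint's range is limited). The gripper opens to 92 mm and grips with 3 to 60 N. Pads are 19 mm wide; open, the fingers measure 130 mm over their backs; the gripper's body (75 mm by 190 mm) begins 47 mm behind the grasp point.
Start: joints at [-1.229, 0.434, 0.025, 1.573, -0.012, 1.134, -0.075], TCP at [0.269, 0.564, 0.227] pointing down, gripper open.
Joint ranges: [-2.62, 2.62], [-0.44, 2.09], [-1.27, 1.32], [0.08, 2.57], [-1.32, 4.46], [0.12, 2], [-2.74, 2.74]. Speed limits (rad/s): [2.22, 2.22, 3.01, 3.01, 3.14, 3.14, 3.14].

## Interface

Orientations are given as a rotation vector (axis times angle).
In Python, from cell import readout, cams, job gives the robot as it stands.
- The arm moves only by the tool drive_tool, never from a script. Its argument "commands" is a list of rows, each a list of 3 entries, a list of its own where there are three numbers: the turn, a rotation vector about the tool's x, y, z in rad, then the shift along the tool's x, y, z in cm, then the gripper's target within -1 to 1 (fully open at 1, half-way at 0, shut at -1). A call has 1 to 20 rows; each row is the pose to reach, as a shift and turn from the pose commanded when the call began, along the tool's axes at that moment; what a row does not reach only later rows make up. A row lasts 1/12 s, in which the tool goes at most 41.7 mm and 7.16 degrees, less where a joint would pass 70% of its speed; a pose out of reach is approached as far as the arm can. A call with a gripper value outside its range is refused whole. The fingers move at their own pace and stop on an object; "newtons" is the grip in N (left out, the last holds). Time passes only in rows, so rows that repeat a pose let the fingers close. It gives the time, the measured TCP pose, the force, the opening and the grip force at its end, in the units of the state.
- readout.observe(): the state, without advancing time (a new reading comes with each control period).
- cams.get_image(name): name is "side" or "top"; returns the picture (384x512x3 uint8, blue, green, red); there is no depth.
- cams.camera_info(name): a dict with "camera_matrix" (3x3 intrinsics, pixels), "R" (3x3) and "t" (3): a world point X has camera coordinates R X + t. Camera axes: x right, y down, z forward; pixel columns grow to the right and rows downward; lengths in m; the calibration is good to about 2 mm. A picture is of the moment at which its call begins. camera_info takes no time and is no camera call.
- job.sign_off(): hands the job in; it is judged then, once.
The state is a dict: "clock": time; "joints": joint angles; "dq": joint speeds; "joint_efforts": joint torques, N m; "position": TCP position; "ee_rot": TCP orientation; "force": force on the tool from outside, world axes, zero at the start; "ft_torque": the same for the moment, N m; "width": opening from 0.0 (shut) to 1.0 (fully open); "gripper_force": force on a finger pad.
Only numpy, scipy, OpenCV 4.12 (cv2) and the standard library are available. Lean on these libraries where they do the work, as an engineer would, in place of code of your own. Each camera call takes 0.05 s, during which the arm holds its last target. There are 200 camera calls.

## Task

Close the access panel on the green gear housing: first turn the black wing of its quarter-turn fastener until the wing lines up with the two red marks on the panel, then press the panel fully down against its springy gasket onto the frame and keep it pressed there. Finish while still pressing - do not let go at the end - and leave the loose things lying round the housing where they are.

Things in the scene. Friction and masses are not known exactly. Their poses are not given: they have to be found in the camera images.
- housing: green cast gear housing, bolted to the bench (does not move), 156 x 196 mm at its foot, its frame (rim) 60 mm high; a short steel shaft sticks out of its -y side to 140 mm from the centre. Origin: centre of its underside on the bench; x along its short side, y along its long side, z up. It carries the aluminium access panel (130 x 170 x 6 mm, centred on the housing, long side along y), whose top face stands 74 mm above the bench when up and 66 mm when pressed home.
- wing_top (a point): centre of the top of the fastener's black wing, on its turning axis (vertical), at x 0, y +45 mm in the housing's frame and 102 mm above the bench with the panel up. The wing is an upright bar 44 mm long (along this point's x axis, white line on top), 12 mm thick (along its y) and 26 mm tall, on a steel disc 46 mm in diameter and 3 mm thick lying on the panel. Grip it across its thickness.
- fastener (a joint): turn of the fastener in rad, counter-clockwise seen from above is positive. 0 = wing along the housing's x axis, in line with the two red marks on the panel and with the slot in the frame. It starts 50 to 83 degrees (0.87 to 1.45) away on the positive side, can be overshot (stops at -0.7 and 1.65), turns with about 0.05 N m of friction and stays where it is left. Within about 0.2 rad of 0 its crossbar passes the slot; further off the crossbar blocks the panel after 1.5 mm.
- panel (a joint): how far the panel is pressed down, in m: 0 = up on its gasket, 0.008 = fully home on the frame (hard stop). The gasket springs it back up: about 4 N starts it moving, about 11 N holds it home.
- press_spot (a point): centre of the flat yellow disc (36 mm across) on the panel's top face, at x 0, y -42 mm in the housing's frame, 74 mm above the bench when the panel is up; a good place to press straight down, though any part of the panel serves. z is up.
- red_driver: loose screwdriver with a red handle, 212 x 26 x 29 mm, lying near the housing, to be left alone; origin: centre of its underside, x along it
- hex_bolt: loose hexagon-head bolt, 59 x 22 x 20 mm, lying near the housing, to be left alone; origin: centre of its underside, x along it
- big_nut: loose steel hexagon nut, 28 x 24 x 13 mm, lying behind the housing, to be left alone; origin: centre of its underside
- brass_slug: loose brass block, 28 x 28 x 24 mm, near the housing, to be left alone; origin: centre of its underside

How it is judged:
By the outcome, as a careful person would: the job done as asked, in the order asked, and still so for the second after the job is handed in, while the arm keeps its last pose, push and grip.
It also fails if it takes over 42 s, if anything falls off the work surface, if the arm or the gripper's body presses on something with over 40 N, if the wrist force passes 120 N, or if a joint passes its speed limit or range.

## Working session

There is one attempt and no reset: what is moved stays moved. The work goes in short steps, Python scripts to look and compute and a tool call to move; the robot and the scene stay as the last step left them, time stands still between calls to the robot, and variables do not carry over. Pictures are saved under pics/ and viewed, at most 10 in all, crops included, and the job is handed in when it is done.

Besides the shell and the picture viewer there is one more tool, called after "Request:" as name(argument=value, ...) on one line, values as JSON. drive_tool: Moves the arm, as the interface text tells. Its arguments: {"type":"object","properties":{"commands":{"type":"array"},"newtons":{"type":"number"}},"required":["commands"]}

```bash
mkdir -p pics; ls; python3 - <<'E'
from cell import readout,cams
import cv2,numpy as np
s=readout.observe();print(s)
for n in("side","top"):
    im=cams.get_image(n);cv2.imwrite(f"pics/{n}0.png",im);i=cams.camera_info(n);print(n,i)
E
```

```text
pics
{'clock': 0.0, 'joints': array([-1.22859165,  0.43521694,  0.02501466,  1.57412423, -0.0115587 ,
        1.13401085, -0.07509973]), 'dq': array([-0.00087588,  0.00031194,  0.00031876,  0.00072316, -0.00024554,
        0.00110679,  0.00072994]), 'joint_efforts': array([-1.94479935e-05, -6.67868185e+01,  9.84841548e-01, -3.14463580e+01,
       -6.05696090e-02,  4.30473906e-02,  1.65662068e-04]), 'position': array([0.26878582, 0.56366417, 0.22593875]), 'ee_rot': array([-6.93054899e-01, -3.06403016e+00,  2.52559434e-03]), 'force': array([0.36724318, 0.08340957, 0.13177369]), 'ft_torque': array([ 0.04609316, -0.01501878,  0.02633545]), 'gripper_force': 0.0, 'width': 0.9988812889116262}
side {'camera_matrix': array([[413.37518522,   0.        , 250.57644553],
       [  0.        , 413.37518522, 184.5135461 ],
       [  0.        ,   0.        ,   1.        ]]), 'R': array([[ 0.96970318, -0.24332273, -0.02167451],
       [-0.17454603, -0.62805995, -0.75833659],
       [ 0.17090764,  0.73914461, -0.65150275]]), 't': array([-0.54699385,  0.1761813 ,  0.79783433])}
top {'camera_matrix': array([[425.60549055,   0.        , 253.05761168],
       [  0.        , 425.60549055, 186.14790839],
       [  0.        ,   0.        ,   1.        ]]), 'R': array([[-0.01433113, -0.99989617,  0.00150297],
       [-0.99296519,  0.01405507, -0.11756947],
       [ 0.11753614, -0.0031773 , -0.99306352]]), 't': array([0.00816365, 0.57512798, 0.88940469])}
```

View pics/side0.png

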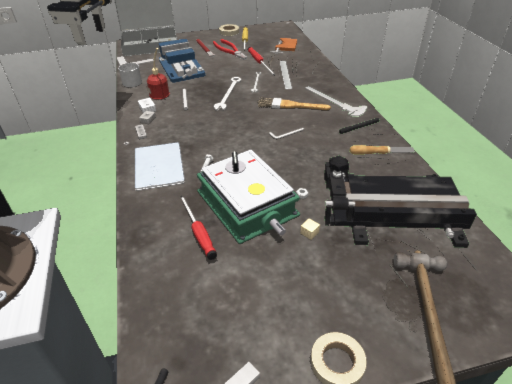

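View pics/top0.png

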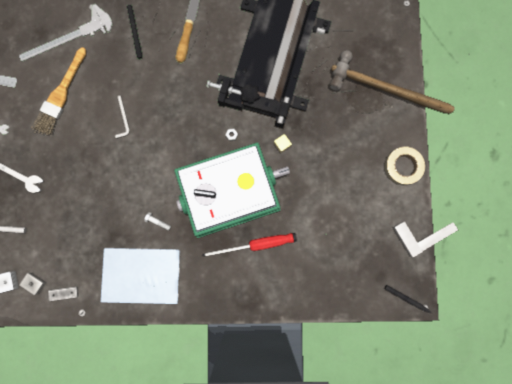

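Side view: the green housing is at about (248,195), the black wing at (236,162) and the yellow spot at (257,188). Top view: the spot is at (246,181), the wing at (205,194) and the red marks at (199,175) and (212,213).

```bash
cat > h.py <<'E'
import cv2,numpy as np
from cell import cams,readout
I={n:cams.camera_info(n) for n in("side","top")}
def ray(n,p):
    i=I[n];d=i["R"].T@np.linalg.inv(i["camera_matrix"])@np.array([p[0],p[1],1.]);return -i["R"].T@i["t"],d/np.linalg.norm(d)
def plane(n,p,z):
    o,d=ray(n,p);return o+d*(z-o[2])/d[2]
def tri(a,b):
    (o,d),(q,e)=ray("side",a),ray("top",b)
    s=np.linalg.lstsq(np.c_[d,-e],q-o,rcond=None)[0];u,v=o+s[0]*d,q+s[1]*e
    return (u+v)/2,np.linalg.norm(u-v)
def blobs(mask,roi,amin=4):
    x0,y0,x1,y1=roi;m=np.zeros_like(mask);m[y0:y1,x0:x1]=mask[y0:y1,x0:x1]
    n,l,s,c=cv2.connectedComponentsWithStats(m.astype(np.uint8))
    return [(np.round(c[k],2),s[k],l==k) for k in range(1,n) if s[k,4]>=amin]
def masks(im):
    h=cv2.cvtColor(im,cv2.COLOR_BGR2HSV);H,S,V=h[...,0],h[...,1],h[...,2]
    return dict(yellow=(abs(H.astype(int)-28)<6)&(S>150),red=((H<8)|(H>172))&(S>110)&(V>90),black=(V<75)&(S<120))
E
python3 - <<'E'
from h import *
roi={"side":(205,145,290,205),"top":(183,160,262,225)}
for n in roi:
    im=cv2.imread(f"pics/{n}0.png")
    for k,m in masks(im).items():
        for c,s,l in blobs(m,roi[n]): 
            print(n,k,c,s, cv2.minAreaRect(np.argwhere(l)[:,::-1].astype(np.float32)) if k=="black" else "")
c1=cv2.imread("pics/side0.png")[145:205,215:275];c2=cv2.imread("pics/top0.png")[165:225,180:240]
cv2.imwrite("pics/crop0.png",cv2.resize(np.hstack([c1,c2]),(800,400),interpolation=cv2.INTER_NEAREST))
E
```

```text
side red [251.89 160.11] [249 159   6   3   9] 
side red [218.6 173.3] [216 172   6   4  10] 
side black [234.68 164.98] [232 153   6  19  50] ((234.72543334960938, 161.97950744628906), (18.378755569458008, 4.345715522766113), 84.80557250976562)
side black [212.  161.5] [211 161   3   2   4] ((212.00003051757812, 161.50001525878906), (0.7071067094802856, 2.1213202476501465), 45.0)
side black [217.49 190.06] [205 174  26  31  70] ((216.4590606689453, 189.88668823242188), (39.04895782470703, 3.157749891281128), 49.57392501831055)
side black [210.65 197.03] [205 186  16  19 132] ((209.94259643554688, 197.13111877441406), (23.43075180053711, 7.426139831542969), 50.194427490234375)
side black [277.32 199.15] [264 193  26  12  72] ((276.89385986328125, 199.36642456054688), (2.7310993671417236, 27.310993194580078), 65.55604553222656)
side black [205.8 202.4] [205 201   3   4   5] ((206.00003051757812, 202.50003051757812), (3.535533905029297, 0.7071067094802856), 45.0)
side black [288.25 203.75] [287 203   3   2   4] ((288.0, 203.5), (1.0, 2.0), 90.0)
top red [199.07 174.47] [198 171   3   8  15] 
top red [211.38 212.85] [210 210   4   7  13] 
top black [204.88 195.2 ] [195 194  20   4  25] ((204.474609375, 195.35531616210938), (19.094209671020508, 2.066164493560791), 4.085616588592529)
top black [186.17 214.17] [185 213   3   3   6] ((186.25001525878906, 214.25003051757812), (2.1213202476501465, 1.4142134189605713), 45.0)
```

View pics/crop0.png

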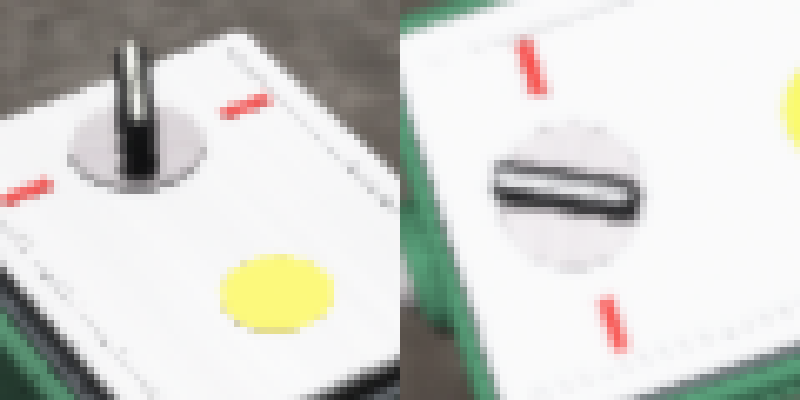

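The crop shows the white line on the wing top at about side (234.5,151) to (235.5,162.5), and top (194.5,191) to (214.3,193). The marks are clear, and the wing is roughly 75–80° off them.

```bash
python3 - <<'E'
from h import *
t={}
roi={"side":(240,175,280,200),"top":(230,165,262,197)}
for n in roi:
    h=cv2.cvtColor(cv2.imread(f"pics/{n}0.png"),cv2.COLOR_BGR2HSV)
    m=(abs(h[...,0].astype(int)-29)<8)&(h[...,1]>80)&(h[...,2]>150)
    b=max(blobs(m,roi[n]),key=lambda b:b[1][4]);t[n]=b[0];print(n,b[0],b[1])
print("spot",tri(t["side"],t["top"]))
A,_=a=tri((251.9,160.1),(199.07,174.5));B,_=b=tri((218.6,173.3),(211.4,212.9));print("marks",a,b,np.linalg.norm(A-B))
W=tri((234.9,156.7),(204.5,192));print("wing",W)
x=plane("top",(199.07,174.47),.074)-plane("top",(211.38,212.85),.074)
psi=np.arctan2(x[1],x[0])
w=plane("top",(194.5,190.9),.102)-plane("top",(214.3,193.1),.102);th=np.arctan2(w[1],w[0])
s=plane("side",(234.5,151),.102)-plane("side",(235.5,162.5),.102)
x2=plane("side",(251.89,160.11),.074)-plane("side",(218.6,173.3),.074)
print("psi",np.degrees(psi),np.degrees(np.arctan2(x2[1],x2[0])),"wing dir",np.degrees(th),np.degrees(np.arctan2(s[1],s[0])),"len",np.linalg.norm(w),np.linalg.norm(s))
Y=plane("top",t["top"],.074);Wp=plane("top",(204.5,192),.102)
d=Wp-Y;print("spot",Y,plane("side",t["side"],.074),"wing",Wp,plane("side",(234.9,156.7),.102),"dist",np.linalg.norm(d[:2]),"ydir-90",np.degrees(np.arctan2(d[1],d[0]))-90)
from scipy.spatial.transform import Rotation as R
print(R.from_rotvec(readout.observe()["ee_rot"]).as_matrix().round(4), )
E
```

```text
side [256.05 188.58] [248 183  17  12 151]
top [245.27 180.69] [237 173  17  16 210]
spot (array([0.58182424, 0.01615114, 0.07392914]), np.float64(0.0005484494774071586))
marks (array([0.59661142, 0.11193076, 0.07494223]), np.float64(0.000625073437959165)) (array([0.51587466, 0.08667371, 0.0741238 ]), np.float64(0.0006284522598277541)) 0.0845991259040816
wing (array([0.55617047, 0.09759839, 0.10322499]), np.float64(0.0007863596419773098))
psi 17.563346662061242 17.849435532846098 wing dir 82.82232162590654 80.53092313897339 len 0.0399927197351511 0.04190841150542929
spot [0.58208915 0.01611492 0.074     ] [0.58152539 0.01606968 0.074     ] wing [0.55669324 0.09769501 0.102     ] [0.55607064 0.09920984 0.102     ] dist 0.08544158186382846 ydir-90 17.291382048875505
[[-9.027e-01  4.303e-01 -5.000e-04]
 [ 4.303e-01  9.027e-01 -1.300e-03]
 [-1.000e-04 -1.400e-03 -1.000e+00]]
```

The measurements agree with the given sizes: spot height 74 mm, wing top about 103 mm, spot-to-wing distance about 86 mm against 87 mm. The housing yaw is 17.6° and the wing lies at about 82°, so the fastener is about 64° off. I'll move above the wing.

Request:
drive_tool(commands=[[[0,0,1.265],[-45.9,-29.65,5],0],[[0,0,1.265],[-45.9,-29.65,5],0],[[0,0,1.265],[-45.9,-29.65,5],0],[[0,0,1.265],[-45.9,-29.65,5],0],[[0,0,1.265],[-45.9,-29.65,5],0],[[0,0,1.265],[-45.9,-29.65,5],0],[[0,0,1.265],[-45.9,-29.65,5],0],[[0,0,1.265],[-45.9,-29.65,5],0],[[0,0,1.265],[-45.9,-29.65,5],0],[[0,0,1.265],[-45.9,-29.65,5],0],[[0,0,1.265],[-45.9,-29.65,5],0],[[0,0,1.265],[-45.9,-29.65,5],0],[[0,0,1.265],[-45.9,-29.65,5],0],[[0,0,1.265],[-45.9,-29.65,5],0],[[0,0,1.265],[-45.9,-29.65,5],0],[[0,0,1.265],[-45.9,-29.65,5],0],[[0,0,1.265],[-45.9,-29.65,5],0],[[0,0,1.265],[-45.9,-29.65,5],0],[[0,0,1.265],[-45.9,-29.65,5],0],[[0,0,1.265],[-45.9,-29.65,5],0]], newtons=15)

```text
clock: 1.77
position: [0.5553, 0.1002, 0.1768]
ee_rot: [-2.368, -2.064, -0.0]
force: [-0.1, -0.5, -0.8]
width: 0.503
gripper_force: 0.0
```

```bash
cat > st.py <<'E'
from h import *
from scipy.spatial.transform import Rotation as R
def st(target=None):
    s=readout.observe();M=R.from_rotvec(s["ee_rot"]).as_matrix()
    print("t",s["clock"].__round__(2),"pos",s["position"].round(4),"yaw_y",np.degrees(np.arctan2(M[1,1],M[0,1])).round(2),"tilt",M[:2,2].round(4),"F",s["force"].round(2),"T",s["ft_torque"].round(3),"w",round(s["width"]*92,1),"g",round(float(s["gripper_force"]),1),"j",s["joints"].round(2))
    if target is not None: print("shift cm in tool",(M.T@(np.array(target)-s["position"])*100).round(2))
E
python3 - <<'E'
from st import *
st((.556,.0985,.081))
im=[cams.get_image(n) for n in("side","top")]
cv2.imwrite("pics/b.png",np.vstack([cv2.resize(im[0][100:240,160:340],(760,591))[:295],cv2.resize(im[1][150:240,150:290],(760,489))[:300]]) )
E
```

```text
t 1.77 pos [0.5553 0.1002 0.1768] yaw_y -7.86 tilt [0.     0.0004] F [-0.13 -0.51 -0.81] T [-0.112  0.045  0.036] w 46.2 g 0.0 j [-0.59  0.4   0.44  1.81 -0.2   0.97 -0.21]
shift cm in tool [-0.16  0.09  9.58]
```

View pics/b.png

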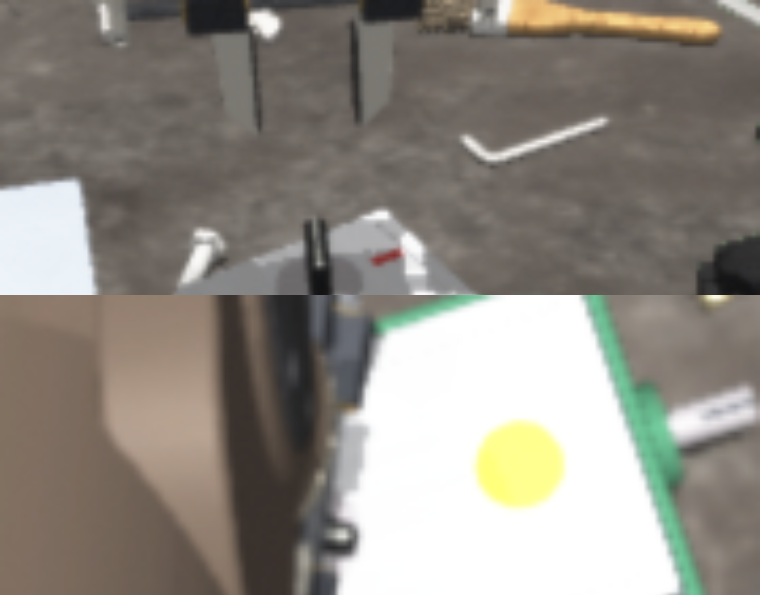

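The fingers straddle the wing, which sits between them in the side view. I'll descend and close.

Request:
drive_tool(commands=[[[0,0,0],[-0.1,0.05,3],0],[[0,0,0],[-0.1,0.05,6],0],[[0,0,0],[-0.1,0.05,8],0],[[0,0,0],[-0.1,0.05,9],0],[[0,0,0],[-0.1,0.05,9.5],0],[[0,0,0],[-0.1,0.05,9.5],0],[[0,0,0],[-0.1,0.05,9.5],0],[[0,0,0],[-0.1,0.05,9.5],0],[[0,0,0],[-0.1,0.05,9.5],0]])

```text
clock: 2.62
position: [0.5568, 0.0981, 0.0829]
ee_rot: [2.37, 2.061, 0.003]
force: [0.5, 0.3, 0.5]
width: 0.501
gripper_force: 0.0
```

```bash
python3 - <<'E'
from st import *
st((.556,.0985,.081))
im=cams.get_image("side")
cv2.imwrite("pics/c.png",cv2.resize(im[110:200,180:300],(800,600)))
E
```

```text
t 2.62 pos [0.5568 0.0981 0.0829] yaw_y -7.97 tilt [0.0019 0.0007] F [0.5  0.33 0.46] T [-0.068  0.074  0.019] w 46.1 g 0.0 j [-0.55  0.52  0.39  1.9  -0.27  0.77 -0.15]
shift cm in tool [ 0.02 -0.09  0.19]
```

View pics/c.png

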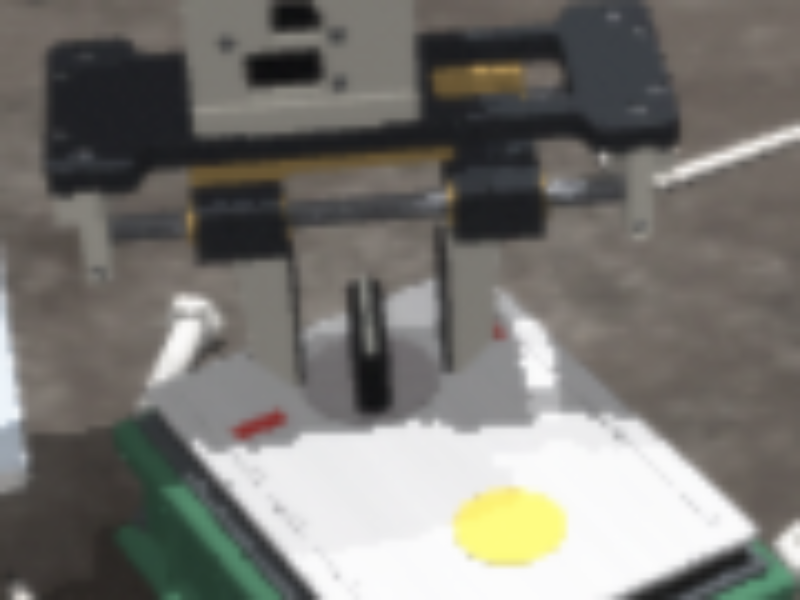

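The wing at (370,340) in the crop is centred between the fingers and parallel to the pads. Close the gripper.

Request:
drive_tool(commands=[[[0,0,0],[0,0,0.1],-0.5],[[0,0,0],[0,0,0.1],-0.7],[[0,0,0],[0,0,0.1],-1],[[0,0,0],[0,0,0.1],-1],[[0,0,0],[0,0,0.1],-1],[[0,0,0],[0,0,0.1],-1],[[0,0,0],[0,0,0.1],-1],[[0,0,0],[0,0,0.1],-1]], newtons=20)

```text
clock: 3.33
position: [0.5559, 0.098, 0.0807]
ee_rot: [-2.37, -2.062, 0.0]
force: [-2.1, -0.6, 2.1]
width: 0.133
gripper_force: 20.0
```

```bash
python3 -c "
from st import *
st()"
```

```text
t 3.33 pos [0.5559 0.098  0.0807] yaw_y -7.97 tilt [-0.0003  0.0001] F [-2.11 -0.58  2.15] T [-0.051  0.383 -0.054] w 12.2 g 20.0 j [-0.54  0.52  0.39  1.91 -0.27  0.77 -0.15]
```

Request:
drive_tool(commands=[[[0,0,0.08],[0,0,0.1],-1],[[0,0,0.16],[0,0,0.1],-1],[[0,0,0.24],[0,0,0.1],-1],[[0,0,0.32],[0,0,0.1],-1],[[0,0,0.4],[0,0,0.1],-1],[[0,0,0.48],[0,0,0.1],-1],[[0,0,0.56],[0,0,0.1],-1],[[0,0,0.64],[0,0,0.1],-1],[[0,0,0.72],[0,0,0.1],-1],[[0,0,0.8],[0,0,0.1],-1],[[0,0,0.88],[0,0,0.1],-1],[[0,0,0.96],[0,0,0.1],-1],[[0,0,1.04],[0,0,0.1],-1],[[0,0,1.1],[0,0,0.1],-1],[[0,0,1.124],[0,0,0.1],-1],[[0,0,1.124],[0,0,0.1],-1],[[0,0,1.124],[0,0,0.1],-1],[[0,0,1.124],[0,0,0.1],-1]])

```text
clock: 4.83
position: [0.5555, 0.0983, 0.0796]
ee_rot: [-3.103, -0.484, 0.001]
force: [-5.5, 2.3, 4.8]
width: 0.126
gripper_force: 20.0
```

```bash
python3 - <<'E'
from st import *
st()
im=cams.get_image("side")
cv2.imwrite("pics/d.png",cv2.resize(im[110:200,180:300],(800,600)))
E
```

```text
t 4.83 pos [0.5555 0.0983 0.0796] yaw_y -72.27 tilt [-0.001   0.0005] F [-5.51  2.32  4.83] T [ 0.349  1.195 -0.048] w 11.6 g 20.0 j [-0.75  0.59  0.7   1.92 -0.51  0.82 -1.03]
```

View pics/d.png

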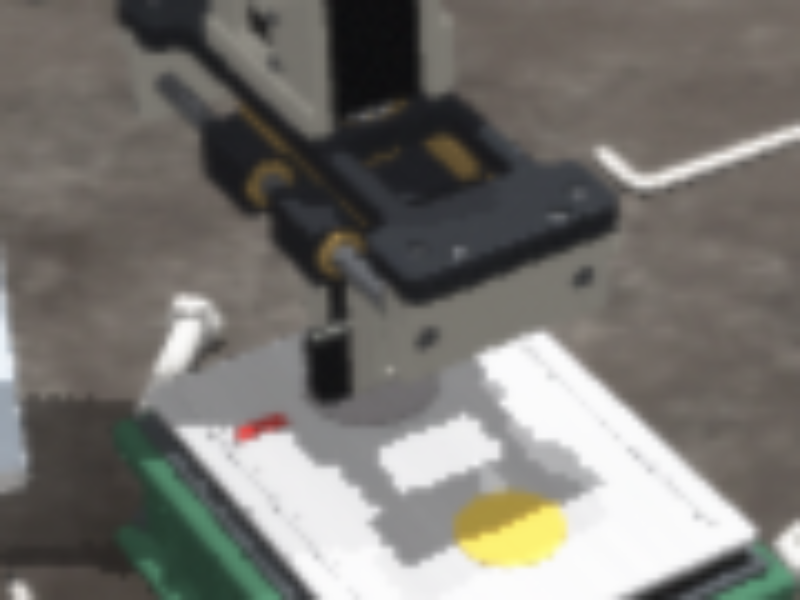

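The wing is now in line with the marks' direction. I'll release it, rise, move over the press spot, close the fingers and check.

Request:
drive_tool(commands=[[[0,0,0],[0,0,0],-0.2],[[0,0,0],[0,0,0],-0.2],[[0,0,0],[0,0,0],-0.2],[[0,0,0],[0,0,0],-0.2],[[0,0,0],[0,0,0],-0.2],[[0,0,0],[0,0,-2],-0.2],[[0,0,0],[0,0,-4],-0.2],[[0,0,0],[0,0,-5],-0.2],[[0,0,0],[0,3,-5],-0.2],[[0,0,0],[0,6,-5],-1],[[0,0,0],[0,8.6,-5],-1],[[0,0,0],[0,8.6,-4],-1],[[0,0,0],[0,8.6,-4],-1],[[0,0,0],[0,8.6,-4],-1],[[0,0,0],[0,8.6,-4],-1],[[0,0,0],[0,8.6,-4],-1]])

```text
clock: 6.22
position: [0.582, 0.0173, 0.1198]
ee_rot: [-3.103, -0.484, 0.0]
force: [0.5, 0.5, 0.1]
width: 0.004
gripper_force: 0.0
```

```bash
python3 - <<'E'
from st import *
st((.582,.016,.074))
a,b=cams.get_image("side"),cams.get_image("top")
cv2.imwrite("pics/e.png",np.hstack([cv2.resize(a[130:210,200:280],(400,400)),cv2.resize(b[160:220,180:240],(400,400))]))
E
```

```text
t 6.22 pos [0.582  0.0173 0.1198] yaw_y -72.27 tilt [-0.0001  0.0006] F [0.52 0.49 0.13] T [-0.073  0.116  0.022] w 0.4 g 0.0 j [-0.62  0.56  0.74  1.85 -0.47  0.92 -0.93]
shift cm in tool [-0.04  0.13  4.58]
```

View pics/e.png

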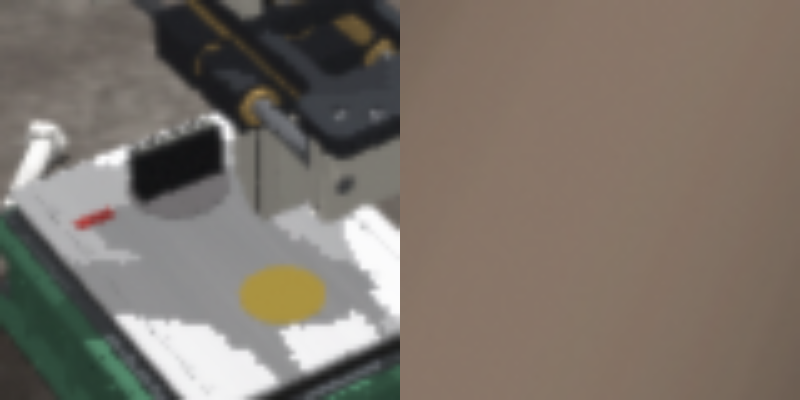

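```bash
python3 - <<'E'
from st import *
im=cv2.cvtColor(cams.get_image("side"),cv2.COLOR_BGR2GRAY).astype(float)
# face columns: sub-pixel dark band edges
for z,which in((.102,"top"),(.077,"bot")):
    P=[]
    for c in range(228,243):
        col=im[148:176,c]; d=np.where(col<60)[0]
        if len(d)<4: continue
        P.append((c,148+(d[0]-.5 if which=="top" else d[-1]+.5)))
    P=np.array(P); q=np.array([plane("side",p,z) for p in P]); k=np.polyfit(q[:,0],q[:,1],1)
    print(which,len(P),"dir deg",np.degrees(np.arctan(k[0])).round(1),"resid mm",(1e3*(q[:,1]-np.polyval(k,q[:,0]))).round(1),q.mean(0).round(4))
E
```

```text
top 15 dir deg 45.1 resid mm [ 6.2  6.3  3.6  1.   1.  -1.6 -1.6 -4.3 -6.9 -6.9 -9.6 -9.6 10.2  7.4
  4.6] [0.557  0.1019 0.102 ]
bot 15 dir deg 16.7 resid mm [ 1.1 -0.2 -1.4  0.6 -0.6  1.4  0.2 -1.1  0.9 -0.3 -1.5  0.5 -0.8  1.3
  0. ] [0.5541 0.0945 0.077 ]
```

The wing's bottom edge lies at 16.7° against the marks' 17.6°, so it is aligned. I'll press gradually.

Request:
drive_tool(commands=[[[0,0,0],[0,0.05,2],-1],[[0,0,0],[0,0.05,3.5],-1],[[0,0,0],[0,0.05,4.2],-1],[[0,0,0],[0,0.05,4.5],-1],[[0,0,0],[0,0.05,4.7],-1],[[0,0,0],[0,0.05,4.9],-1],[[0,0,0],[0,0.05,5.1],-1],[[0,0,0],[0,0.05,5.3],-1],[[0,0,0],[0,0.05,5.4],-1],[[0,0,0],[0,0.05,5.4],-1],[[0,0,0],[0,0.05,5.4],-1]])

```text
clock: 7.28
position: [0.582, 0.0158, 0.0669]
ee_rot: [-3.103, -0.481, 0.0]
force: [-6.3, 0.5, 10.0]
width: 0.006
gripper_force: 4.8
```

```bash
python3 -c "
from st import *
st((.582,.016,.066))"
```

```text
t 7.28 pos [0.582  0.0158 0.0669] yaw_y -72.37 tilt [-0.0002  0.0012] F [-6.34  0.48 10.05] T [ 0.21   1.542 -0.004] w 0.5 g 4.8 j [-0.58  0.63  0.68  1.89 -0.53  0.82 -0.88]
shift cm in tool [ 0.01 -0.02  0.09]
```

The panel passed the crossbar's block point (about 7 mm of travel). I'll press onto the stop with a modest margin.

Request:
drive_tool(commands=[[[0,0,0],[-0.05,0,0.1],-1],[[0,0,0],[-0.05,0,0.2],-1],[[0,0,0],[-0.05,0,0.25],-1],[[0,0,0],[-0.05,0,0.25],-1],[[0,0,0],[-0.05,0,0.25],-1],[[0,0,0],[-0.05,0,0.25],-1]])

```text
clock: 7.78
position: [0.582, 0.0158, 0.0661]
ee_rot: [-3.102, -0.481, -0.002]
force: [-11.9, 3.0, 29.5]
width: 0.007
gripper_force: 14.8
```

```bash
python3 -c "
from st import *
st((.582,.016,.066))"
```

```text
t 7.78 pos [0.582  0.0158 0.0661] yaw_y -72.37 tilt [0.0012 0.0026] F [-11.87   2.99  29.5 ] T [ 0.568  2.774 -0.036] w 0.6 g 14.8 j [-0.58  0.63  0.68  1.89 -0.53  0.81 -0.88]
shift cm in tool [ 0.   -0.02  0.01]
```

The hard stop is reached: 29 N at z 66 mm. I'll ease off a little and check that it is steady.

Request:
drive_tool(commands=[[[0,0,0],[-0.05,0,-0.04],-1],[[0,0,0],[-0.05,0,-0.04],-1],[[0,0,0],[-0.05,0,-0.04],-1],[[0,0,0],[-0.05,0,-0.04],-1],[[0,0,0],[-0.05,0,-0.04],-1],[[0,0,0],[-0.05,0,-0.04],-1],[[0,0,0],[-0.05,0,-0.04],-1],[[0,0,0],[-0.05,0,-0.04],-1],[[0,0,0],[-0.05,0,-0.04],-1],[[0,0,0],[-0.05,0,-0.04],-1],[[0,0,0],[-0.05,0,-0.04],-1],[[0,0,0],[-0.05,0,-0.04],-1]])

```text
clock: 8.78
position: [0.582, 0.0157, 0.0662]
ee_rot: [-3.103, -0.481, -0.003]
force: [-8.1, 2.8, 22.6]
width: 0.006
gripper_force: 11.7
```

```bash
python3 - <<'E'
from st import *
a=cams.get_image("side");st()
cv2.imwrite("pics/f.png",cv2.resize(a[120:240,180:320],(700,600)))
E
```

```text
t 8.83 pos [0.582  0.0158 0.0662] yaw_y -72.36 tilt [0.002  0.0023] F [-8.3   2.98 24.42] T [0.581 2.019 0.07 ] w 0.5 g 11.7 j [-0.58  0.62  0.68  1.89 -0.53  0.81 -0.88]
```

View pics/f.png

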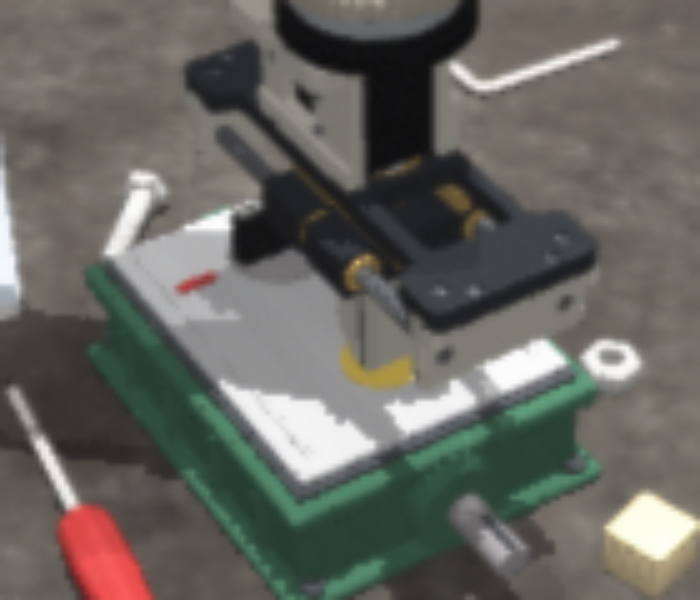

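The panel is down with the fingers on the yellow spot at (380,365), the force steady at about 23 N, the wing in line with the marks, and the loose things untouched. Handing in.

```bash
python3 -c "
from cell import job
print(job.sign_off())"
```

```text
the job is handed in; nothing more can be done
None
```

Job handed in at about 8.8 s: I turned the wing to within about 1° of the red marks, then pressed the panel onto its hard stop, where the arm still holds it at about 23 N; the loose things look undisturbed.

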